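# Arm the high-voltage supply under its hinged guard

## Robot

A 7-joint arm with a two-finger parallel gripper is mounted at the origin on a cart in front of the work surface, level with it; the furniture and walls round the work are solid. World frame = base frame: x ahead of the robot, y to its left, z up, the work surface at z = 0. Lengths are in m, angles in rad, forces in N, time in s.
With the tool pointing down it reaches from about 0.35 to 0.9 m from the base axis. Payload 8.1 kg.
Tool frame: the origin (TCP) lies at the very end of the fingers, on their centre line; the grasp point (between the pads) lies 19 mm behind it (robot.hold_point_z is the distance from the TCP to the grasp point, in m); z points along the fingers, y is the line along which they close (so a half turn about z gives the same grasp; the last joint's range is limited). The gripper opens to 85 mm and grips with 20 to 120 N. Pads are 22 mm wide; open, the fingers measure 114 mm over their backs; the gripper's body (76 mm by 85 mm) begins 54 mm behind the grasp point. The pads swing forward as they close: fully open they stand 13 mm farther back than shut.
Start: joints at [1.246, 0.434, 0.025, 1.573, -0.012, 1.134, -0.075], TCP at [0.137, -0.61, 0.195] pointing down, gripper open.
Joint ranges: [-2.62, 2.62], [-0.44, 2.09], [-1.27, 1.32], [0.08, 2.57], [-1.32, 4.46], [0.12, 2], [-2.74, 2.74]. Speed limits (rad/s): [2.22, 2.22, 3.01, 3.01, 3.14, 3.14, 3.14].

## Interface

Orientations are given as a unit quaternion [w, x, y, z].
In Python, from plant import status, vision, robot gives the robot as it stands.
- The arm moves only by the shell command python3 -m creep 'ROWS' [FORCE]. ROWS is JSON, a list of rows, each a list of 3 entries, a list of its own where there are three numbers: the opening, from 0 (shut) to 1 (fully open), then the shift along the tool's x, y, z in mm, then the turn, a rotation vector about the tool's x, y, z in degrees. A call has 1 to 12 rows; each row shifts and turns the commanded pose from where the row before left it, along the tool's axes as they then stand; what a row does not reach is not made up. A row lasts 1/8 s, in which the tool goes at most 62.5 mm and 10.7 degrees, less where a joint would pass 70% of its speed; a pose out of reach is approached as far as the arm can. A call is refused whole if a number of a shift passes 62.5 or a number of a turn 10.7, either way. A call with a gripper value outside its range is refused whole. The fingers move at their own pace and stop on an object; FORCE is the grip in N (left out, the last holds). Time passes only in rows, so rows that do not move let the fingers close. It gives the time, the measured TCP pose, the force, the opening and the grip force at its end, in the units of the state.
- status.get_state(): the state, without advancing time (a new reading comes with each control period).
- vision.camera(name): name is "side" or "top" or "wrist"; returns a dict with "color" (420x560x3 uint8, red, green, blue), "range_z" (420x560 float32, m along the optical axis (not along the pixel's ray), 0 where there is no reading), "fov_y" (degrees; the focal length in pixels is half the picture's height over the tangent of half this angle, whatever the lens; pixels are square), "cx", "cy" (the principal point, pixels), "view" (4x4, takes a point from world to camera coordinates). Camera axes: x right, y up, looking along -z (the intrinsics and any distortion apply to the point x, -y, -z); pixel columns grow to the right and rows downward; lengths in m; the calibration is good to about 2 mm. A picture is of the moment at which its call begins.
- robot.finish_job(): hands the job in; it is judged then, once.
The state is a dict: "t": time; "joint_pos": joint angles; "joint_velocities": joint speeds; "joint_torque": joint torques, N m; "tool_pos": TCP position; "tcp_rot": TCP orientation; "force": force on the tool from outside, world axes, zero at the start; "torque": the same for the moment, N m; "opening": opening from 0.0 (shut) to 1.0 (fully open); "grasp_force": force on a finger pad.
Only numpy, scipy, OpenCV 4.12 (cv2) and the standard library are available. Lean on these libraries where they do the work, as an engineer would, in place of code of your own. Each camera call takes 0.05 s, during which the arm holds its last target. There are 200 camera calls.

## Task

Arm the high-voltage supply, which is the switch box with the two white ribbed terminal posts: lift the hinged guard on it right up, flip the toggle beneath it fully over from its front stop to the stop on the hinge side, then close the guard fully down again. Leave the other switch box, which has no posts, and everything else on the worktop as they are.

Things in the scene. Friction and masses are not known exactly. Their poses are not given: they have to be found in the camera images.
- hv_box: The box to operate, fixed to the worktop: grey, 170 (x) x 110 (y) x 50 mm, two white ribbed posts (22 mm across, 52 mm high) on its top at x = +45, y = +/-41.5 mm. A grey guard lies along the middle of its top, a steel toggle under it. Origin: centre of the underside; +x runs from the front end to the guard's hinge end, z up.
- aux_box: The other switch box, to be left alone: same box, guard and toggle but no posts. Origin: centre of the underside; +x runs from the front end to the guard's hinge end, z up.
- hv_guard (a joint): Hinge of the guard on hv_box: 0 = closed (start), 1.9 = fully open (leaning back past upright). Friction (0.11 N m) holds it wherever it is left; no latch. The guard is a channel, open below: 135 long, 46 wide over its two cheeks, 48 mm high, walls 3 mm; closed, its underside is 52 and its roof 100 mm above the worktop. It can be gripped across its cheeks from above.
- hv_guard_front (a point): Middle of the outer face of the guard's free end: 135 mm from the hinge line, half way up the guard (24 mm above the hinge line when closed). Moves with the guard. Just below it a flat lip, as wide as the guard and 4 mm thick, sticks out 13 mm; closed, the lip's underside is 14 mm above the box top.
- hv_guard_hinge (a point): Point of the guard's hinge line in its mid plane: x = +67, y = 0, z = 52 mm in the frame of hv_box. The hinge line is parallel to the box's y; the free end rises and goes over towards the box's +x. The toggle has room under the closed guard at either stop.
- hv_toggle (a joint): Angle of the toggle of hv_box: 0 = leaning to the front end, 0.4 rad short of upright (off, start), 0.8 = leaning to the hinge end at its stop (armed). Friction (0.06 N m, about 2 N at the tip) holds it where it is left.
- hv_toggle_tip (a point): Centre of the toggle's round tip. The toggle is a steel bat 13 mm thick; its pivot is at x = -25, y = 0, z = 52 mm in the frame of hv_box and this point is 34 mm from the pivot (about 83 mm above the worktop).
- aux_guard (a joint): Hinge of the guard on aux_box: 0 = closed; to stay closed.
- aux_toggle (a joint): Toggle of aux_box: 0 = off; to be left.
- beaker: Loose clear beaker, 55 mm across, 69 mm high, a bystander. Origin: centre of its underside.
- tape: Loose brown tape roll, 92 mm across, 48 mm high, a bystander. Origin: centre of its underside.

How it is judged:
On the way, in this order (a step that is already met when the one before it is completed fails the run):
1. the guard of the high-voltage box is lifted right up (over 1.3 rad) (value of joint hv_guard above 1.3 rad), for 0.2 s.
2. the toggle is over at the hinge-side stop while the guard is open (value of joint hv_toggle above 0.68 rad and value of joint hv_guard above 0.8 rad), for 0.2 s.
At the end, for the whole second after the job is handed in: The guard of the high-voltage box is fully closed (within 0.05 rad, about 7 mm at its free end) and its toggle is over at the hinge-side stop (at least 0.68 of 0.8 rad) (value of joint hv_guard below 0.05 rad and value of joint hv_toggle above 0.68 rad); the robot touches nothing.
It fails at once if the other box's guard is lifted (over 0.15 rad) or its toggle moved (over 0.2 rad) (value of joint aux_guard above 0.15 rad or value of joint aux_toggle above 0.2 rad).
It fails at once if a loose bystander is shifted by more than 30 mm or tipped (distance of any of beaker, tape from where it was at the start of the episode above 0.03 m or angle between any of beaker, tape's own z axis and vertical above 0.35 rad).
It also fails if it takes over 72 s, if anything falls off the work surface, if the arm or the gripper's body presses on something with over 40 N, if the wrist force passes 120 N, or if a joint passes its speed limit or range.

## Working session

There is one attempt and no reset: what is moved stays moved. The work goes in short steps, Python scripts to look and compute and a shell command to move; the robot and the scene stay as the last step left them, time stands still between calls to the robot, and variables do not carry over. Pictures are saved under pics/ and viewed, at most 10 in all, crops included, and the job is handed in when it is done.

```bash
mkdir -p pics
cat > h.py <<'E'
import numpy as np, cv2
from plant import status, vision, robot
def grab(n,save=None):
    c=vision.camera(n)
    if save: cv2.imwrite('pics/'+save,c['color'][:,:,::-1])
    return c
def pts(c):
    h,w=c['range_z'].shape; f=h/2/np.tan(np.radians(c['fov_y'])/2)
    v,u=np.mgrid[:h,:w]; z=c['range_z']
    P=np.stack([(u-c['cx'])/f*z,-(v-c['cy'])/f*z,-z,np.ones_like(z)],-1)
    return (P@np.linalg.inv(c['view']).T)[...,:3]
E
python3 - <<'E'
from h import *
a=grab('top'); b=grab('side')
cv2.imwrite('pics/a.png',cv2.resize(np.hstack([a['color'],b['color']])[:,:,::-1],(800,300)))
cv2.imwrite('pics/top.png',a['color'][:,:,::-1])
for c in(a,b): print({k:c[k] for k in c if k not in('color','range_z')}, (c['range_z']>0).mean())
P=pts(a); print(P[::70,::80].round(3).tolist())
print(status.get_state())
E
```

```text
{'fov_y': 42.00430872463201, 'cx': 282.3284026216696, 'cy': 208.09505910456073, 'view': array([[ 0.01548869, -0.99986121,  0.00613633, -0.02449757],
       [ 0.99690489,  0.01591539,  0.07698926, -0.51401133],
       [-0.07707623,  0.00492487,  0.99701304, -1.50182375],
       [ 0.        ,  0.        ,  0.        ,  1.        ]])} 0.9961692176870748
{'fov_y': 48.60940766111905, 'cx': 286.3753001493078, 'cy': 204.9810842457834, 'view': array([[-0.24750767,  0.9686539 ,  0.02120327,  0.1246976 ],
       [-0.61129011, -0.17309908,  0.7722442 ,  0.23784986],
       [ 0.75170763,  0.17817501,  0.6349719 , -1.92194954],
       [ 0.        ,  0.        ,  0.        ,  1.        ]])} 0.9567942176870748
[[[1.011, 0.7, 0.206], [1.11, 0.578, 0.003], [1.097, 0.338, 0.039], [1.118, 0.115, 0.003], [1.058, -0.107, 0.14], [0.999, -0.289, 0.271], [1.004, -0.482, 0.269]], [[0.868, 0.748, 0.096], [0.866, 0.527, 0.114], [0.88, 0.322, 0.084], [0.91, 0.111, 0.006], [0.83, -0.101, 0.254], [0.871, -0.317, 0.143], [0.924, -0.58, -0.001]], [[0.697, 0.787, 0.0], [0.69, 0.541, 0.053], [0.696, 0.325, 0.041], [0
[... 621 characters left out ...]
: array([ 1.24638331,  0.43515957,  0.02497808,  1.5739581 , -0.01156883,
        1.13399411, -0.07510931]), 'joint_velocities': array([ 0.00065927, -0.00268154,  0.00163749, -0.00278722, -0.00065976,
        0.00042727,  0.00021624]), 'joint_torque': array([ 2.35176536e-03, -6.71752596e+01,  1.02825701e+00, -3.16903746e+01,
        1.60646247e-02,  7.20162163e-03,  2.18333486e-05]), 'tool_pos': array([ 0.13732752, -0.60923953,  0.19401921]), 'tcp_rot': array([-6.70220525e-04,  9.93859762e-01,  1.10644931e-01, -1.53013378e-04]), 'force': array([-0.84776943, -0.70960701,  0.38822254]), 'torque': array([ 0.03108095,  0.02015877, -0.01700164]), 'grasp_force': 0.0, 'opening': 1.0036540426207832}
```

View pics/top.png

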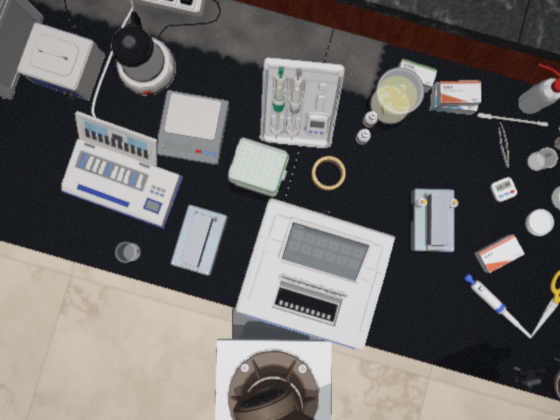

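View pics/a.png

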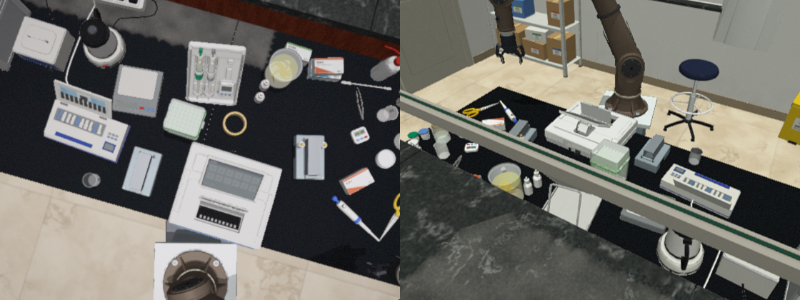

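The top view shows the HV box at about (433,220), with its posts at (421,203) and (454,202), so the hinge end is towards world +x. The aux box is at (200,240), the beaker at (128,252) and the tape at (328,173). Next I'll measure the HV box.

Run:
```python
from h import *
a=grab('top'); P=pts(a)
s=np.zeros(P.shape[:2],bool); s[180:262,400:466]=1
Z=P[...,2]
for lo,hi in((.04,.06),(.085,.115)):
    m=s&(Z>lo)&(Z<hi); q=P[m]
    print(m.sum(),q.mean(0).round(4),np.median(q[:,2]).round(4),cv2.minAreaRect(q[:,:2].astype(np.float32)*1000))
m=(s&(Z>.03)&(Z<.13)).astype(np.uint8); q=P[m>0]; print('all',cv2.minAreaRect(q[:,:2].astype(np.float32)*1000))
m=(s&(Z>.08)&(Z<.13)).astype(np.uint8)
n,l,st,ce=cv2.connectedComponentsWithStats(m)
for i in range(1,n):
    if st[i,4]>8: q=P[l==i]; print(st[i],ce[i].round(1),q.mean(0).round(4),np.percentile(q,[2,98],axis=0).round(3).tolist(),cv2.minAreaRect(q[:,:2].astype(np.float32)*1000))
cv2.imwrite('pics/crop.png',cv2.resize(a['color'][170:270,390:480,::-1],None,fx=6,fy=6,interpolation=2))
```

```text
1184 [ 0.483  -0.418   0.0491] 0.049 ((486.7113037109375, -429.216552734375), (170.3924102783203, 109.49226379394531), 0.18732957541942596)
1047 [ 0.4888 -0.4295  0.0985] 0.0989 ((485.5581359863281, -428.7596740722656), (99.0130844116211, 135.21136474609375), 89.9723892211914)
all ((486.69830322265625, -429.0118408203125), (170.4171142578125, 109.90176391601562), 0.18732957541942596)
[429 194  20  52 992] [438.8 219.1] [ 0.4857 -0.4292  0.0985] [[0.42, -0.454, 0.085], [0.55, -0.408, 0.106]] ((485.7883605957031, -430.8210754394531), (48.24751663208008, 135.279296875), 89.34416961669922)
[418 198   9   9  53] [422.5 202.2] [ 0.5304 -0.3883  0.0909] [[0.521, -0.4, 0.081], [0.54, -0.379, 0.104]] ((531.361083984375, -390.93896484375), (20.6231689453125, 21.77642059326172), 63.408348083496094)
[450 199   8   8  53] [453.5 202.8] [ 0.5302 -0.4709  0.0911] [[0.522, -0.483, 0.081], [0.541, -0.463, 0.106]] ((531.5564575195312, -473.2200012207031), (19.4163761138916, 20.41562271118164), 1.5130560398101807)
```

View pics/crop.png

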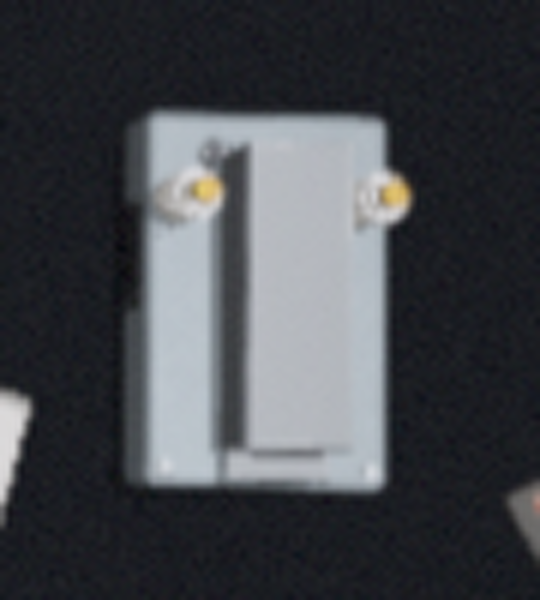

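The 170×110 mm size and the 0.10 m roof height both match. The box centre is at (0.487, -0.430) with yaw ≈0, which puts the hinge at (0.554, -0.430, 0.052). I'll move above the guard's free end, with the tool axes lined up with the world axes.

```bash
python3 -m creep '[[1,[0,0,0],[0,0,6.4]],[1,[0,0,0],[0,0,6.3]],[1,[37,-22,0],[0,0,0]],[1,[37,-22,0],[0,0,0]],[1,[37,-22,0],[0,0,0]],[1,[37,-22,0],[0,0,0]],[1,[37,-22,0],[0,0,0]],[1,[37,-22,0],[0,0,0]],[1,[37,-22,0],[0,0,0]],[1,[38,-25,0],[0,0,0]],[1,[0,0,0],[0,0,0]],[1,[0,0,0],[0,0,0]]]' 20
python3 - <<'E'
from h import *
from scipy.spatial.transform import Rotation as R
s=status.get_state(); print(s['t'],s['tool_pos'],s['force']); print(R.from_quat(s['tcp_rot'],scalar_first=True).as_matrix().round(3))
c=grab('wrist','w1.png'); P=pts(c); Z=P[...,2]
m=((Z>.09)&(Z<.11)&(abs(P[...,1]+.43)<.035)&(abs(P[...,0]-.49)<.08)); q=P[m]; print(m.sum(),np.percentile(q,[1,50,99],axis=0).round(4))
E
```

```text
t: 1.65
tool_pos: [0.4339, -0.4309, 0.1944]
tcp_rot: [0.0, 1.0, 0.0, -0.001]
force: [-0.8, -0.2, 0.1]
opening: 1.003
grasp_force: 0.0
1.65 [ 0.43386271 -0.43090597  0.19440173] [-0.81275768 -0.15143339  0.11385087]
[[ 1.     0.    -0.001]
 [ 0.    -1.    -0.   ]
 [-0.001  0.    -1.   ]]
10695 [[ 0.4234 -0.4553  0.0979]
 [ 0.4967 -0.4328  0.0997]
 [ 0.5552 -0.4096  0.1013]]
```

View pics/w1.png

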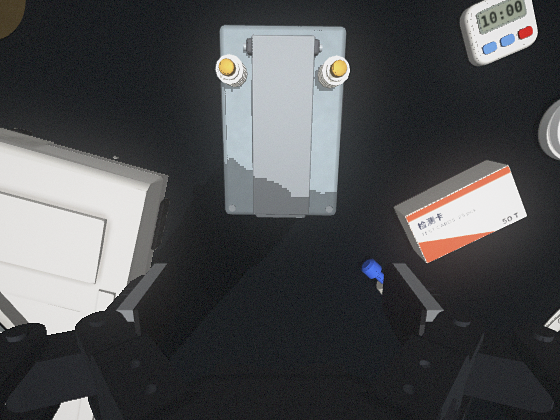

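The wrist view shows the guard at cols 252–312, rows 36–217, centred between the fingers, with both posts near row 70. I'll descend and grip across the cheeks.

```bash
python3 -m creep '[[1,[2,1,30],[0,0,0]],[1,[0,0,30],[0,0,0]],[1,[0,0,30],[0,0,0]],[1,[0,0,25],[0,0,0]],[1,[0,0,17],[0,0,0]],[0,[0,0,0],[0,0,0]],[0,[0,0,0],[0,0,0]],[0,[0,0,0],[0,0,0]],[0,[0,0,0],[0,0,0]],[0,[0,0,0],[0,0,0]],[0,[0,0,0],[0,0,0]]]' 25
python3 - <<'E'
import numpy as np
r=np.hypot(120,30);a0=np.arctan2(30,-120)
t=np.radians(np.r_[0:93:4.2]);p=r*np.c_[np.cos(a0-t),np.sin(a0-t)]
print(len(t)-1,np.diff(p,axis=0).round(1).tolist(), p[-1])
E
```

```text
t: 3.08
tool_pos: [0.437, -0.432, 0.0635]
tcp_rot: [0.0, 1.0, 0.0, 0.001]
force: [0.4, 1.7, 5.9]
opening: 0.006
grasp_force: 3.2
22 [[2.5, 8.7], [3.2, 8.5], [3.8, 8.2], [4.4, 7.9], [4.9, 7.6], [5.5, 7.2], [6.0, 6.8], [6.5, 6.3], [6.9, 5.9], [7.3, 5.3], [7.7, 4.8], [8.0, 4.2], [8.3, 3.6], [8.6, 3.0], [8.8, 2.4], [8.9, 1.7], [9.0, 1.1], [9.1, 0.4], [9.1, -0.3], [9.0, -0.9], [8.9, -1.6], [8.8, -2.2]] [ 34.99876335 118.63847   ]
```

Run:
```python
from h import *
s=status.get_state(); print(s['opening'],s['grasp_force'],s['force'],s['tool_pos'])
a=grab('wrist')['color']; b=grab('top')['color'][120:300,370:560]; d=grab('side')['color'][130:240,60:260]
r=lambda x:cv2.resize(x,(400,300),interpolation=2)
cv2.imwrite('pics/g.png',np.vstack([np.hstack([r(a),r(b)]),np.hstack([r(d),r(d)*0])])[:,:,::-1])
```

```text
0.005762753520418069 3.1519086829393927 [0.40130497 1.69674163 5.86934978] [ 0.43703295 -0.43197724  0.06350101]
```

View pics/g.png

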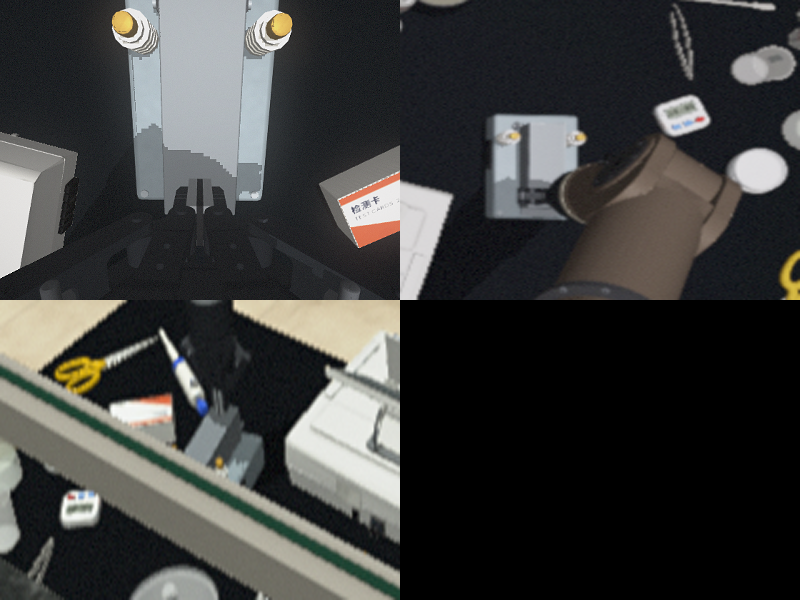

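Run:
```python
from h import *
for n,(v0,v1,u0,u1),sv,su in(('wrist',(215,305,200,360),10,13),('top',(190,252,405,460),5,5)):
    c=grab(n); P=pts(c)
    print(n)
    for v in range(v0,v1,sv): print(v,[(round(float(P[v,u,0])*1000),round(float(P[v,u,1])*1000),round(float(P[v,u,2])*1000)) for u in range(u0,u1,su)])
    if n=='wrist': cv2.imwrite('pics/w2.png',cv2.resize(c['color'][200:420,150:420,::-1],None,fx=2.7,fy=2.7,interpolation=2))
```

```text
wrist
215 [(448, -386, 50), (448, -393, 50), (448, -401, 50), (463, -414, 100), (464, -420, 100), (464, -426, 101), (463, -431, 100), (463, -437, 100), (463, -442, 100), (463, -448, 100), (463, -454, 100), (448, -469, 50), (448, -477, 49)]
225 [(442, -385, 49), (442, -393, 50), (442, -400, 49), (458, -414, 98), (459, -420, 99), (459, -426, 99), (459, -431, 100), (459, -437, 100), (459, -443, 99), (459, -448, 99), (459, -454, 99), (442, -469, 50), (442, -477, 49)]
235 [(436, -385, 50), (436, -392, 49), (437, -401, 51), (454, -414, 99), (454, -420, 99), (454, -426, 100), (454, -431, 99), (454, -437, 99), (454, -443, 100), (454, -448, 100), (454, -454, 99), (436, -470, 50), (436, -477, 49)]
245 [(429, -384, 49), (429, -392, 49), (429, -400, 49), (450, -414, 100), (449, -420, 99), (450, -425, 100), (450, -431, 101), (450, -437, 100), (449, -443, 99), (450, -448, 100), (449, -454, 99), (430, -470, 50), (429, -478, 49)]
255 [(423, -384, 49), (423, -392, 50), (423, -400, 50), (444, -414, 99), (444, -420, 99), (449, -426, 109), (448, -431, 108), (449, -437, 109), (445, -443, 99), (445, -448,
[... 2799 characters left out ...]
05, 51), (441, -381, 188), (442, -403, 154), (440, -394, 228), (438, -392, 273), (437, -391, 314), (436, -390, 352)]
240 [(431, -362, 3), (432, -375, 6), (431, -380, 44), (431, -392, 50), (431, -407, 45), (428, -380, 192), (429, -402, 158), (428, -395, 223), (427, -393, 269), (426, -392, 312), (425, -391, 350)]
245 [(417, -363, -2), (418, -377, -2), (417, -378, 51), (417, -392, 48), (418, -406, 48), (418, -415, 64), (418, -429, 63), (418, -440, 73), (416, -397, 257), (415, -394, 304), (413, -352, 469)]
250 [(403, -363, -2), (404, -377, 0), (404, -378, 49), (404, -393, 46), (404, -406, 46), (404, -421, 43), (405, -433, 49), (405, -447, 49), (405, -459, 54), (404, -411, 251), (403, -344, 494)]
```

View pics/w2.png

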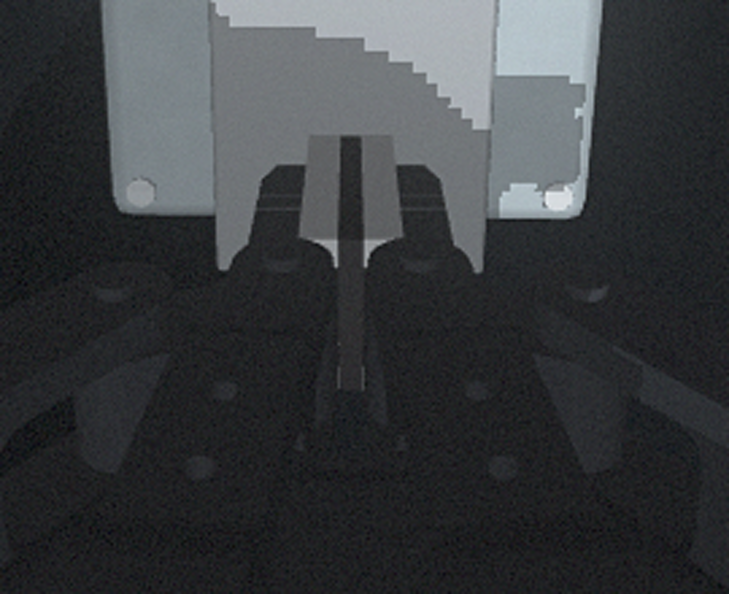

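The shut fingers look as if they stand on or pass through the roof at (270,255), which doesn't fit a TCP z of 0.0635. I'll lift a little and compare the fingers and roof.

```bash
python3 -m creep '[[0,[0,0,-5],[0,0,0]],[0,[0,0,-5],[0,0,0]],[0,[0,0,-5],[0,0,0]],[0,[0,0,-5],[0,0,0]],[0,[0,0,0],[0,0,0]]]'
python3 - <<'E'
from h import *
c=grab('wrist'); P=pts(c)
print(np.linalg.inv(c['view'])[:3,3])
for u in (250,265,280): print(u,[(v,)+tuple((P[v,u]*1000).round().astype(int).tolist()) for v in range(120,300,12)])
cv2.imwrite('pics/w3.png',c['color'][:,:,::-1])
E
```

```text
t: 3.95
tool_pos: [0.4367, -0.4319, 0.0832]
tcp_rot: [0.0, 1.0, 0.0, 0.0]
force: [-1.1, 0.9, 0.2]
opening: -0.002
grasp_force: 0.0
[ 0.50591067 -0.43165078  0.26212128]
250 [(120, 502, -419, 100), (132, 497, -418, 99), (144, 491, -418, 100), (156, 486, -418, 101), (168, 480, -418, 100), (180, 475, -418, 100), (192, 468, -418, 99), (204, 463, -417, 99), (216, 457, -417, 100), (228, 450, -417, 100), (240, 444, -417, 99), (252, 438, -417, 100), (264, 444, -419, 129), (276, 445, -420, 140), (288, 449, -422, 158)]
265 [(120, 502, -425, 100), (132, 497, -425, 99), (144, 491, -425, 99), (156, 486, -425, 100), (168, 480, -425, 100), (180, 475, -425, 100), (192, 469, -425, 100), (204, 463, -425, 100), (216, 456, -425, 99), (228, 450, -425, 100), (240, 444, -425, 99), (252, 449, -426, 126), (264, 449, -426, 139), (276, 448, -427, 148), (288, 448, -427, 157)]
280 [(120, 502, -432, 100), (132, 497, -432, 100), (144, 491, -432, 98), (156, 486, -432, 100), (168, 480, -432, 99), (180, 475, -432, 100), (192, 469, -432, 100), (204, 463, -432, 100), (216, 457, -432, 100), (228, 451, -432, 100), (240, 444, -432, 99), (252, 448, -432, 125), (264, 448, -432, 137), (276, 448, -432, 148), (288, 448, -432, 157)]
```

View pics/w3.png

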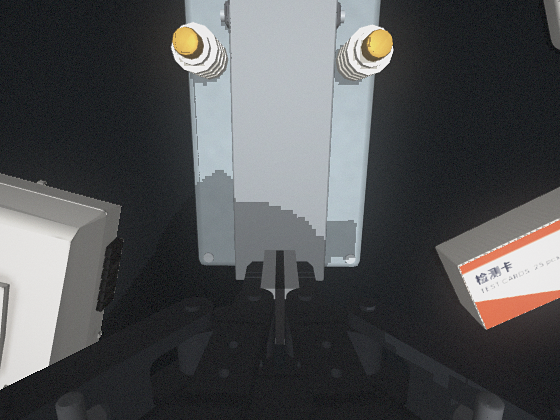

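In w3 the fingers keep their place in the image (tip at about (280,250)) and the contact force is gone. So they had only been standing on the roof: the real fingertips sit about 38 mm behind the reported TCP. I'll allow for that offset, then open, descend and grip.

```bash
python3 -m creep '[[1,[0,0,-5],[0,0,0]],[1,[0,0,0],[0,0,0]],[1,[0,0,0],[0,0,0]],[1,[0,0,0],[0,0,0]],[1,[0,0,0],[0,0,0]],[1,[0,0,0],[0,0,0]]]'
python3 -m creep '[[1,[0,0,15],[0,0,0]],[1,[0,0,15],[0,0,0]],[1,[0,0,15],[0,0,0]],[1,[0,0,12],[0,0,0]],[1,[0,0,7],[0,0,0]],[0,[0,0,0],[0,0,0]],[0,[0,0,0],[0,0,0]],[0,[0,0,0],[0,0,0]],[0,[0,0,0],[0,0,0]],[0,[0,0,0],[0,0,0]]]' 25
```

```text
t: 4.75
tool_pos: [0.4364, -0.4317, 0.0877]
tcp_rot: [-0.0, 1.0, 0.0, -0.0]
force: [0.3, -0.6, -0.8]
opening: 1.003
grasp_force: 0.0
t: 6.0
tool_pos: [0.4368, -0.4321, 0.0243]
tcp_rot: [0.0, 1.0, -0.0, 0.0]
force: [-0.5, -0.0, 5.5]
opening: 0.541
grasp_force: 29.8
```

The guard is gripped: opening 0.54 is 46 mm, its width. Now I'll swing it up along the hinge arc.

```bash
python3 -m creep '[[0,[2.7,0,-8.6],[0,0,0]],[0,[3.4,0,-8.3],[0,0,0]],[0,[4,0,-8.1],[0,0,0]],[0,[4.5,0,-7.8],[0,0,0]],[0,[0,0,0],[0,0,0]]]'
```

```text
t: 6.62
tool_pos: [0.4512, -0.4322, 0.0575]
tcp_rot: [0.0, 1.0, -0.0, 0.0]
force: [-3.6, -3.7, 3.8]
opening: 0.534
grasp_force: 29.0
```

```bash
python3 -m creep '[[0,[5.1,0,-7.4],[0,0,0]],[0,[5.6,0,-7],[0,0,0]],[0,[6.1,0,-6.6],[0,0,0]],[0,[6.6,0,-6.1],[0,0,0]],[0,[0,0,0],[0,0,0]]]'
```

```text
t: 7.25
tool_pos: [0.4746, -0.4324, 0.0843]
tcp_rot: [0.001, 1.0, -0.0, 0.0]
force: [-2.9, -3.8, 2.9]
opening: 0.535
grasp_force: 28.3
```

Forces are low, so I'll carry on.

```bash
python3 -m creep '[[0,[7,0,-5.6],[0,0,0]],[0,[7.4,0,-5.1],[0,0,0]],[0,[7.8,0,-4.5],[0,0,0]],[0,[8.1,0,-4],[0,0,0]],[0,[8.4,0,-3.4],[0,0,0]],[0,[8.6,0,-2.7],[0,0,0]],[0,[8.7,0,-2.1],[0,0,0]],[0,[0,0,0],[0,0,0]]]'
```

```text
t: 8.25
tool_pos: [0.5305, -0.4331, 0.1114]
tcp_rot: [0.001, 1.0, -0.0, 0.0]
force: [-1.8, -6.3, 0.1]
opening: 0.534
grasp_force: 27.6
```

```bash
python3 -m creep '[[0,[8.9,0,-1.5],[0,0,0]],[0,[9,0,-0.8],[0,0,0]],[0,[9,0,0],[0,0,0]],[0,[9,0,0.5],[0,0,0]],[0,[8.9,0,1.2],[0,0,0]],[0,[8.8,0,1.8],[0,0,0]],[0,[8.7,0,2.5],[0,0,0]],[0,[0,0,0],[0,0,0]],[0,[0,0,0],[0,0,0]]]'
python3 - <<'E'
from h import *
a=grab('wrist')['color']; c=grab('top'); b=c['color'][120:300,370:560]
r=lambda x:cv2.resize(x,(400,300),interpolation=2)
cv2.imwrite('pics/g2.png',np.hstack([r(a),r(b)])[:,:,::-1])
E
```

```text
t: 9.38
tool_pos: [0.593, -0.4338, 0.1078]
tcp_rot: [0.001, 1.0, -0.0, 0.001]
force: [0.0, -8.4, -1.5]
opening: 0.536
grasp_force: 27.5
```

View pics/g2.png

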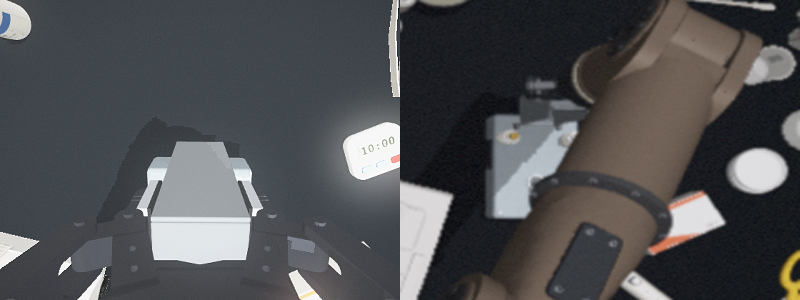

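The guard is upright between the fingers: its front face is at (200,240) in the wrist view and its roof faces away. I'll release, back up, and move in front of the toggle with the fingers shut.

```bash
python3 -m creep '[[1,[0,0,0],[0,0,0]],[1,[0,0,0],[0,0,0]],[1,[0,0,0],[0,0,0]],[1,[0,0,-20],[0,0,0]],[1,[0,0,-25],[0,0,0]],[1,[0,0,-25],[0,0,0]],[1,[-40,0,0],[0,0,0]],[1,[-40,0,0],[0,0,0]],[0,[-40,0,0],[0,0,0]],[0,[-40,0,0],[0,0,0]],[0,[-28,0,0],[0,0,0]],[0,[0,0,0],[0,0,0]]]'
python3 - <<'E'
from h import *
c=grab('wrist'); P=pts(c)
b=grab('top')
cv2.imwrite('pics/w5.png',np.hstack([cv2.resize(x,(400,300)) for x in (c['color'],b['color'][120:300,370:560])])[:,:,::-1])
q=P.reshape(-1,3); m=(abs(q[:,1]+.431)<.005)&(q[:,2]>.06)&(q[:,0]>.43)&(q[:,0]<.66)
q=q[m]; q=q[np.argsort(q[:,0])]; print((q[::max(1,len(q)//40)]*1000).round().astype(int).tolist())
E
```

```text
t: 10.98
tool_pos: [0.4028, -0.4328, 0.1792]
tcp_rot: [0.001, 1.0, -0.002, 0.0]
force: [0.1, -0.8, 0.4]
opening: 0.144
grasp_force: 0.0
[[447, -430, 86], [449, -432, 88], [451, -434, 89], [453, -434, 91], [455, -429, 88], [456, -431, 88], [458, -431, 88], [460, -436, 80], [461, -430, 78], [463, -430, 71], [465, -430, 66], [472, -433, 358], [472, -433, 358], [472, -433, 358], [472, -433, 358], [472, -433, 358], [472, -433, 358], [472, -433, 358], [472, -433, 358], [472, -433, 358], [472, -433, 358], [472, -433, 358], [472, -433, 358], [472, -433, 358], [472, -433, 358], [472, -433, 358], [472, -433, 358], [472, -433, 358], [472, -433, 358], [472, -433, 358], [472, -433, 358], [472, -433, 358], [472, -433, 358], [472, -433, 358], [472, -433, 358], [472, -433, 358], [472, -433, 358], [472, -433, 358], [472, -433, 358], [472, -433, 358], [472, -433, 358]]
```

View pics/w5.png

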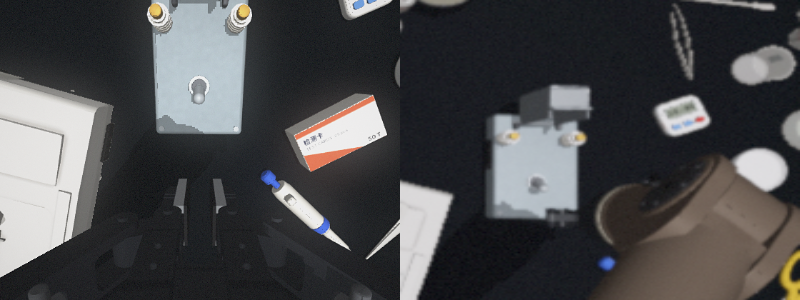

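The guard stands open, and the toggle is at (198,90) in the wrist view with its top near (0.450,-0.431,0.089), as expected. I'll descend in front of it.

```bash
python3 -m creep '[[0,[0,-2,30],[0,0,0]],[0,[0,0,35],[0,0,0]],[0,[0,0,35],[0,0,0]],[0,[0,0,30],[0,0,0]],[0,[0,0,18],[0,0,0]],[0,[0,0,0],[0,0,0]]]'
```

```text
t: 11.82
tool_pos: [0.4051, -0.429, 0.0284]
tcp_rot: [-0.001, 1.0, 0.001, -0.001]
force: [-0.2, -0.5, -0.0]
opening: -0.004
grasp_force: 0.0
```

```bash
python3 -m creep '[[0,[8,0,0],[0,0,0]],[0,[8,0,0],[0,0,0]],[0,[8,0,0],[0,0,0]],[0,[6,0,0],[0,0,0]],[0,[6,0,0],[0,0,0]],[0,[5,0,0],[0,0,0]],[0,[4,0,0],[0,0,0]],[0,[0,0,0],[0,0,0]]]'
```

```text
t: 12.82
tool_pos: [0.4499, -0.43, 0.0294]
tcp_rot: [0.0, 1.0, -0.0, 0.0]
force: [-1.6, -2.3, 1.5]
opening: -0.0
grasp_force: 1.6
```

```bash
python3 -m creep '[[0,[2,0,0],[0,0,0]],[0,[0,0,0],[0,0,0]],[0,[0,0,0],[0,0,0]]]'; python3 -m creep '[[0,[2,0,0],[0,0,0]],[0,[0,0,0],[0,0,0]],[0,[0,0,0],[0,0,0]]]'
```

```text
t: 13.2
tool_pos: [0.4519, -0.43, 0.0295]
tcp_rot: [0.0, 1.0, -0.0, 0.0]
force: [-3.1, -1.9, 4.6]
opening: -0.0
grasp_force: 2.2
t: 13.58
tool_pos: [0.4537, -0.4297, 0.0292]
tcp_rot: [0.0, 1.0, 0.0, -0.0]
force: [-4.5, -1.3, 3.6]
opening: -0.001
grasp_force: 2.6
```

```bash
python3 -m creep '[[0,[2,0,0],[0,0,0]],[0,[0,0,0],[0,0,0]],[0,[0,0,0],[0,0,0]]]'; python3 -m creep '[[0,[2,0,0],[0,0,0]],[0,[0,0,0],[0,0,0]],[0,[0,0,0],[0,0,0]]]'
```

```text
t: 13.95
tool_pos: [0.4539, -0.4298, 0.0291]
tcp_rot: [-0.0, 1.0, -0.0, -0.001]
force: [-8.9, -0.6, 7.7]
opening: 0.0
grasp_force: 5.3
t: 14.32
tool_pos: [0.4541, -0.4299, 0.029]
tcp_rot: [-0.001, 1.0, -0.001, -0.003]
force: [-13.3, -0.8, 10.9]
opening: 0.003
grasp_force: 8.2
```

The pose stays put while the force rises, so the toggle is at its stop. I'll back off, rise, and check with depth.

```bash
python3 -m creep '[[0,[-20,0,0],[0,0,0]],[0,[-30,0,0],[0,0,0]],[0,[0,0,-35],[0,0,0]],[0,[0,0,-40],[0,0,0]],[1,[0,0,-40],[0,0,0]],[1,[0,0,-35],[0,0,0]],[1,[0,0,0],[0,0,0]]]'
python3 - <<'E'
from h import *
c=grab('wrist'); P=pts(c); q=P.reshape(-1,3)
m=(abs(q[:,1]+.431)<.009)&(q[:,2]>.06)&(q[:,2]<.12)&(q[:,0]>.43)&(q[:,0]<.52); q=q[m]
print('toggle',np.percentile(q,[1,50,99],axis=0).round(3).tolist(), q[q[:,2]>q[:,2].max()-.006].mean(0).round(4))
P=pts(grab('top')); q=P.reshape(-1,3)
m=(abs(q[:,1]+.431)<.018)&(q[:,2]>.06)&(q[:,2]<.25)&(q[:,0]>.53)&(q[:,0]<.68); q=q[m]
q=q[np.argsort(q[:,0])]; print((q[::max(1,len(q)//40)]*1000).round().astype(int)[:,[0,2]].tolist())
E
```

```text
t: 15.2
tool_pos: [0.4105, -0.4302, 0.1822]
tcp_rot: [0.002, 1.0, 0.001, 0.003]
force: [-0.4, 0.4, -0.1]
opening: 0.636
grasp_force: 0.0
toggle [[0.464, -0.439, 0.066], [0.475, -0.432, 0.086], [0.484, -0.426, 0.09]] [ 0.4776 -0.4326  0.0876]
[[556, 63], [563, 191], [563, 185], [564, 200], [564, 199], [564, 197], [567, 200], [567, 196], [569, 182], [570, 190], [571, 185], [573, 188], [573, 184], [573, 186], [575, 188], [576, 187], [576, 185], [578, 190], [578, 187], [579, 181], [581, 188], [581, 187], [581, 183], [583, 188], [583, 188], [584, 184], [585, 189], [586, 186], [587, 193], [588, 189], [589, 183], [590, 188], [591, 187], [591, 184], [593, 189], [594, 183], [594, 183], [596, 189], [596, 187], [597, 181], [598, 191], [598, 188]]
```

The toggle tip is now at x≈0.477, which is the stop, and the guard's end face is level at z≈0.187, so about 1.6 rad. I'll regrip the guard and bring it back down.

```bash
python3 -m creep '[[1,[35,0,-5],[0,0,0]],[1,[40,1,-5],[0,0,0]],[1,[40,0,0],[0,0,0]],[1,[40,0,0],[0,0,0]],[1,[27,0,0],[0,0,0]],[1,[0,0,0],[0,0,0]],[1,[0,0,30],[0,0,0]],[1,[0,0,30],[0,0,0]],[1,[0,0,24],[0,0,0]],[1,[0,0,0],[0,0,0]]]'
python3 -m creep '[[0,[0,0,0],[0,0,0]],[0,[0,0,0],[0,0,0]],[0,[0,0,0],[0,0,0]],[0,[0,0,0],[0,0,0]],[0,[0,0,0],[0,0,0]]]' 25
```

```text
t: 16.55
tool_pos: [0.5872, -0.4297, 0.1022]
tcp_rot: [-0.002, 1.0, -0.0, -0.002]
force: [-0.3, 0.1, -0.1]
opening: 0.996
grasp_force: 0.0
t: 17.18
tool_pos: [0.5904, -0.4339, 0.1076]
tcp_rot: [0.002, 1.0, -0.001, 0.002]
force: [0.4, -6.4, 2.7]
opening: 0.539
grasp_force: 31.5
```

```bash
python3 -m creep '[[0,[-8.7,0,-2.5],[0,0,0]],[0,[-8.8,0,-1.8],[0,0,0]],[0,[-8.9,0,-1.2],[0,0,0]],[0,[-9,0,-0.5],[0,0,0]],[0,[-9,0,0],[0,0,0]],[0,[-9,0,0.8],[0,0,0]],[0,[-8.9,0,1.5],[0,0,0]],[0,[-8.7,0,2.1],[0,0,0]],[0,[-8.6,0,2.7],[0,0,0]],[0,[-8.4,0,3.4],[0,0,0]],[0,[-8.1,0,4],[0,0,0]],[0,[0,0,0],[0,0,0]]]'
```

```text
t: 18.68
tool_pos: [0.4944, -0.4328, 0.0982]
tcp_rot: [0.002, 1.0, -0.001, 0.002]
force: [2.9, -4.5, -3.4]
opening: 0.536
grasp_force: 29.7
```

```bash
python3 -m creep '[[0,[-7.8,0,4.5],[0,0,0]],[0,[-7.4,0,5.1],[0,0,0]],[0,[-7,0,5.6],[0,0,0]],[0,[-6.6,0,6.1],[0,0,0]],[0,[-6.1,0,6.6],[0,0,0]],[0,[-5.6,0,7],[0,0,0]],[0,[-5.1,0,7.4],[0,0,0]],[0,[0,0,0],[0,0,0]]]'
```

```text
t: 19.68
tool_pos: [0.4486, -0.4322, 0.0549]
tcp_rot: [0.001, 1.0, -0.0, 0.001]
force: [4.4, -5.7, -2.9]
opening: 0.536
grasp_force: 31.3
```

```bash
python3 -m creep '[[0,[-4.5,0,7.8],[0,0,0]],[0,[-4,0,8.1],[0,0,0]],[0,[-3.4,0,8.3],[0,0,0]],[0,[-2.7,0,8.6],[0,0,0]],[0,[0,0,0],[0,0,0]]]'
```

```text
t: 20.3
tool_pos: [0.4342, -0.4321, 0.0222]
tcp_rot: [0.001, 1.0, -0.0, 0.001]
force: [4.2, -5.0, 0.4]
opening: 0.538
grasp_force: 32.3
```

Back near closed. I'll release, lift, shut the fingers, and press lightly on the roof near the free end.

```bash
python3 -m creep '[[1,[0,0,0],[0,0,0]],[1,[0,0,0],[0,0,0]],[1,[0,0,0],[0,0,0]],[1,[0,0,-20],[0,0,0]],[1,[0,0,-25],[0,0,0]],[1,[0,0,-20],[0,0,0]],[0,[0,0,0],[0,0,0]],[0,[0,0,0],[0,0,0]],[0,[0,0,0],[0,0,0]],[0,[0,0,0],[0,0,0]],[0,[0,0,0],[0,0,0]]]'
python3 - <<'E'
from h import *
q=pts(grab('wrist')).reshape(-1,3); m=(abs(q[:,1]+.431)<.018)&(q[:,2]>.085)&(q[:,2]<.118)&(q[:,0]>.45)&(q[:,0]<.55)
q=q[m]; print(len(q),'slope rad',-np.polyfit(q[:,0],q[:,2],1)[0], q[:,2].mean())
E
python3 -m creep '[[0,[0,0,13],[0,0,0]],[0,[0,0,7],[0,0,0]],[0,[0,0,3],[0,0,0]],[0,[0,0,2],[0,0,0]],[0,[0,0,0],[0,0,0]]]'
```

```text
t: 21.68
tool_pos: [0.4333, -0.4306, 0.0863]
tcp_rot: [-0.0, 1.0, 0.0, -0.0]
force: [-0.5, -0.7, -0.7]
opening: 0.002
grasp_force: 0.0
17203 slope rad 0.0003295078451936223 0.09968617350601669
t: 22.35
tool_pos: [0.4328, -0.4303, 0.0632]
tcp_rot: [-0.0, 1.0, -0.0, -0.0]
force: [-7.4, 5.7, 20.1]
opening: -0.002
grasp_force: 9.9
```

The roof was already level (slope 0.0003 rad), and it was then pressed with 20 N. I'll retreat, take a last check, and hand in.

```bash
python3 -m creep '[[0,[0,0,-20],[0,0,0]],[0,[0,0,-40],[0,0,0]],[0,[0,0,-40],[0,0,0]],[0,[-30,0,-10],[0,0,0]],[0,[0,0,0],[0,0,0]],[0,[0,0,0],[0,0,0]]]'
python3 - <<'E'
from h import *
q=pts(grab('wrist')).reshape(-1,3); m=(abs(q[:,1]+.431)<.018)&(q[:,2]>.085)&(q[:,2]<.118)&(q[:,0]>.43)&(q[:,0]<.55)
q=q[m]; print(len(q),-np.polyfit(q[:,0],q[:,2],1)[0], q[:,2].mean())
print(robot.finish_job())
E
```

```text
t: 23.1
tool_pos: [0.4037, -0.4304, 0.1714]
tcp_rot: [-0.0, 1.0, 0.0, 0.0]
force: [0.2, 0.1, -0.0]
opening: 0.005
grasp_force: 0.0
9069 0.00026254301434912856 0.09966635870548528
the job is handed in; nothing more can be done
None
```

The high-voltage supply is armed and handed in at about 23 s: the guard was lifted to about 1.6 rad, the toggle pushed to its hinge-side stop, and the guard closed level again (slope 0.0003 rad); no verdict came back, I did not look at the toggle again after closing, and the real fingertips sit about 38 mm behind the reported TCP, so my first grip only rested on the guard roof with about 6 N.

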